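Rebuild a coffee-grinder burr set and show it to the phone

TASK

Rebuild the coffee grinder's burr set: seat the black carrier squarely in the pocket of the wooden dock, thread the brass spacer ring over its shaft, then the dark toothed burr disc on top, each lying flat. Then lift the whole set out by the carrier and hold it upright in front of the phone at the height of its lens, 16 cm away and centred, one orange end facing the phone squarely, and finish while still holding it there. Do not touch the phone, and leave the mug, jar, bowl, screwdriver and brush where they are.

Things in the scene. Friction and masses are not known exactly. Their poses are not given: they have to be found in the camera images.
- carrier: Loose upright black block 78 mm (its x) by 50 mm (y) by 42 mm high, 0.3 kg, an orange plate on each 50 mm wide end (its +x and -x faces, alike). A steel shaft, diameter 11 mm, tip tapered, rises 32 mm from the middle of its top (74 mm in all). Origin: centre of the underside; z up along the shaft. Grip it across its 50 mm width (along y).
- carrier_mid (a point): The middle of the carrier's black block, 21 mm above its underside; axes as the carrier's.
- spacer: Loose brass spacer ring lying flat on the worktop: outer diameter 50 mm, hole 15 mm, 14 mm high, about 0.07 kg. Origin: centre of its underside; z is its axis.
- burr: Loose dark steel burr disc lying flat on the worktop, bright radial teeth on its upper face: outer diameter 50 mm, hole 15 mm, 12 mm high (teeth stand 1 mm proud), about 0.09 kg. Origin: centre of its underside; z is its axis.
- dock: Wooden dock fixed to the worktop: block 120 mm (its x) by 92 mm (y) by 18 mm high; in its top one rectangular pocket 82 mm (x) by 54 mm (y), 10 mm deep, mouth chamfered 3 mm. Takes the carrier either way round, carrier's x along the dock's x, 2 mm play each side. Origin: centre of the underside.
- pocket (a point): Centre of the floor of the dock's pocket, 8 mm above the worktop; axes as the dock's. The seated carrier's origin comes here.
- phone: Black phone, 74 mm wide, upright on an aluminium stand fixed to the worktop; top 232 mm above the worktop. Its lens, in the middle of its screen side 200 mm above the worktop, looks level along the phone's -x (towards the robot). Origin: on the worktop below the lens; the stand reaches 80 mm behind it (+x), 20 mm in front, 43 mm to each side; z up.
- view (a point): Point in the air where the middle of the carrier's block is to be held: 160 mm straight in front of the lens and at its height, 200 mm above the worktop; axes as the phone's. The carrier's x must lie along this x (either way round).
- mug: Bystander: blue mug, radius 40 mm, height 90 mm. Origin: centre of its underside.
- jar: Bystander: amber jar with black cap, radius 36 mm, height 120 mm. Origin: centre of its underside.
- bowl: Bystander: white bowl, radius 50 mm, height 45 mm. Origin: centre of its underside.
- driver: Bystander: screwdriver 170 mm long lying along its x. Origin: under its middle.
- brush: Bystander: cleaning brush 170 mm long lying along its x. Origin: under its middle.

How it is judged:
By the outcome, as a careful person would: the job done as asked, in the order asked, and still so for the second after the job is handed in, while the arm keeps its last pose, push and grip.
It also fails if it takes over 72 s, if anything falls off the work surface, if the arm or the gripper's body presses on something with over 40 N, if the wrist force passes 120 N, or if a joint passes its speed limit or range.

ROBOT

A 6-joint arm with a two-finger parallel gripper is mounted at the origin on the work surface. World frame = base frame: x ahead of the robot, y to its left, z up, the work surface at z = 0. Lengths are in mm, angles in rad, forces in N, time in s.
With the tool pointing down it reaches from about 350 to 775 mm from the base axis. Payload 7.3 kg.
Tool frame: the origin (TCP) lies on the front face of the gripper's body, between the roots of the fingers; the fingertips stand 66 mm ahead of it and the grasp point (between the pads) lies 47 mm ahead of it (bot.tip_extent is the distance from the TCP to the fingertips, in mm); z points along the fingers, y is the line along which they close (so a half turn about z gives the same grasp; the last joint's range is limited). The gripper opens to 92 mm and grips with 3 to 60 N. Pads are 19 mm wide; open, the fingers measure 130 mm over their backs; the gripper's body (75 mm by 190 mm) begins 47 mm behind the grasp point.
Start: joints at [-1.462, 0.342, 1.524, -0, 1.275, -0.146], TCP at [132.348, -508.058, 292.241] pointing down, gripper open.
Joint ranges: [-2.53, 2.53], [-0.77, 2.02], [0.04, 2.7], [-1, 4.14], [0.28, 2.66], [-3.11, 3.11]. Speed limits (rad/s): [2.57, 2.57, 3.14, 3.14, 3.14, 3.14].

INTERFACE

Orientations are given as [roll, pitch, yaw] about the fixed x, y, z axes, in that order (R = Rz(yaw) Ry(pitch) Rx(roll)).
In Python, from plant import readout, viewer, order, bot gives the robot as it stands.
- The arm moves only by the shell command python3 -m creep 'ROWS'. ROWS is text: rows parted by semicolons, each of 7 numbers parted by spaces: the shift along the world's x, y, z in m, then the turn, a rotation vector about the world's x, y, z in rad, then the opening in per cent of the stroke, from 0 (shut) to 100 (fully open). A call has 1 to 8 rows; each row shifts and turns the commanded pose from where the row before left it; what a row does not reach is not made up. A row lasts 1/12 s, in which the tool goes at most 41.7 mm and 7.16 degrees, less where a joint would pass 70% of its speed; a pose out of reach is approached as far as the arm can. A call is refused whole if a number of a shift passes 0.0417 or a number of a turn 0.125, either way. A call with a gripper value outside its range is refused whole. The fingers move at their own pace and stop on an object; the grip force is fixed at half the most. Time passes only in rows, so rows that do not move let the fingers close. It gives the time, the measured TCP pose, the force, the opening and the grip force at its end, in the units of the state.
- readout.get_obs(): the state, without advancing time (a new reading comes with each control period).
- viewer.capture(name): name is "scene" or "top"; returns the picture (420x560x3 uint8, red, green, blue); there is no depth.
- viewer.camera_info(name): a dict with "fx", "fy", "cx", "cy" (pixels), "origin" and "rotation" of the camera in the world. Camera axes: x right, y up, looking along -z (the intrinsics and any distortion apply to the point x, -y, -z); pixel columns grow to the right and rows downward; lengths in mm; the calibration is good to about 2 mm. A picture is of the moment at which its call begins. camera_info takes no time and is no camera call.
- order.close_job(): hands the job in; it is judged then, once.
The state is a dict: "time": time; "joint_positions": joint angles; "dq": joint speeds; "tau": joint torques, N m; "tool_pos": TCP position; "tcp_rot": TCP orientation; "contact_force": force on the tool from outside, world axes, zero at the start; "moment": the same for the moment, N m; "grip_width": finger opening in mm; "finger_force": force on a finger pad.
Only numpy, scipy, OpenCV 4.12 (cv2) and the standard library are available. Lean on these libraries where they do the work, as an engineer would, in place of code of your own. Each camera call takes 0.05 s, during which the arm holds its last target. There are 200 camera calls.

## Working session

There is one attempt and no reset: what is moved stays moved. The work goes in short steps, Python scripts to look and compute and a shell command to move; the robot and the scene stay as the last step left them, time stands still between calls to the robot, and variables do not carry over. Pictures are saved under pics/ and viewed, at most 10 in all, crops included, and the job is handed in when it is done.

```bash
mkdir -p pics; ls; python3 - <<'E'
from plant import readout, viewer, order, bot
import cv2
print(readout.get_obs())
for n in("scene","top"):
    print(viewer.camera_info(n)); cv2.imwrite(f"pics/{n}0.png",viewer.capture(n)[:,:,::-1])
E
```

```text
pics
{'time': 0.0, 'joint_positions': array([-1.46200344e+00,  3.42687673e-01,  1.52501939e+00, -3.68975963e-05,
        1.27541110e+00, -1.45995410e-01]), 'dq': array([ 3.46876012e-04,  3.27833312e-04, -9.08876893e-04,  1.69070914e-04,
       -1.18655689e-05, -7.31875105e-04]), 'tau': array([ 1.71470623e-03, -4.31238556e+01, -2.44221443e+01,  7.20063108e-02,
        5.60368190e-02, -1.16550486e-04]), 'tool_pos': array([ 132.3018511 , -507.7306587 ,  291.56225877]), 'tcp_rot': array([-3.14007824e+00, -1.87018489e-04,  2.54798922e-01]), 'contact_force': array([-0.1545304 , -0.01826417, -0.07291152]), 'moment': array([-0.03458353,  0.00475344, -0.02473391]), 'finger_force': 0.0, 'grip_width': 91.82052374077108}
{'fx': 494.6112876112068, 'fy': 494.6112876112068, 'cx': 270.22026667553746, 'cy': 211.11141088553666, 'origin': array([1365.02716072,  391.60311843, 1137.18891783]), 'rotation': array([0.74640215, 0.0165311 , 1.97043626])}
{'fx': 448.80047720630023, 'fy': 448.80047720630023, 'cx': 278.1921185015942, 'cy': 208.60253713084478, 'origin': array([ 360.76137435,   -7.59269008, 1275.06497865]), 'rotation': array([ 0.18305302,  0.02184685, -1.56787615])}
```

View pics/top0.png

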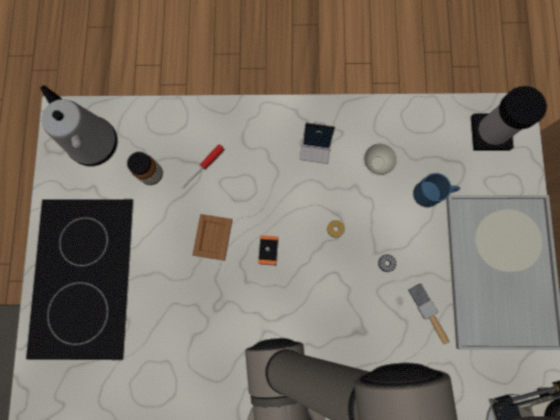

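View pics/scene0.png

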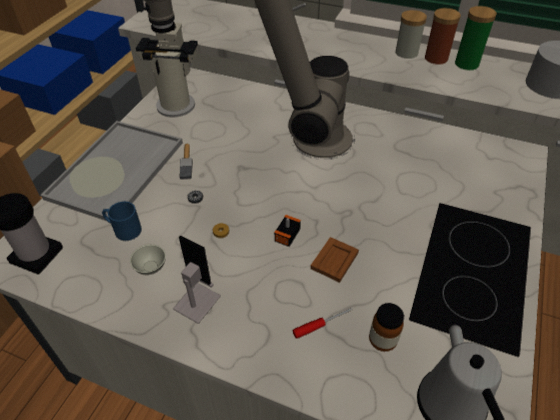

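Top view: carrier (268,250), dock (213,237), ring (336,229), burr (387,263), phone (318,140). Scene view: carrier (288,230), dock (335,259), ring (221,230), burr (195,197), phone (195,260). Next I'll zoom in and measure.

```bash
cat > h.py <<'E'
import numpy as np, cv2
from scipy.spatial.transform import Rotation as R
from plant import readout, viewer
def cam(n):
    c=viewer.camera_info(n); return c, R.from_euler('xyz',c['rotation']).as_matrix()
def ray(n,uv,z):
    """pixel(s) -> world points on plane z"""
    c,M=cam(n); uv=np.atleast_2d(np.asarray(uv,float))
    d=np.c_[(uv[:,0]-c['cx'])/c['fx'],-(uv[:,1]-c['cy'])/c['fy'],-np.ones(len(uv))]@M.T
    o=np.asarray(c['origin']); return o+d*((z-o[2])/d[:,2])[:,None]
def proj(n,P):
    c,M=cam(n); q=(np.atleast_2d(P)-c['origin'])@M
    return np.c_[c['cx']+c['fx']*q[:,0]/-q[:,2], c['cy']-c['fy']*q[:,1]/-q[:,2]]
E
python3 - <<'E'
from h import *
t=cv2.imread('pics/top0.png'); s=cv2.imread('pics/scene0.png')
f=lambda i,x,y,w,h:cv2.resize(i[y:y+h,x:x+w],(400,300),interpolation=cv2.INTER_CUBIC)
o=np.vstack([np.hstack([f(t,185,195,100,75),f(t,310,205,100,75)]),np.hstack([f(t,280,110,80,60),f(s,265,205,100,75)])])
cv2.imwrite('pics/z.png',o)
print(ray('top',[[268,250],[213,237],[336,229],[387,263]],20).round())
print(ray('scene',[[288,230],[335,259],[221,230],[195,197]],20).round())
E
```

```text
[[ 475.   49.   20.]
 [ 512.  204.   20.]
 [ 535. -142.   20.]
 [ 440. -281.   20.]]
[[ 471.   51.   20.]
 [ 521.  213.   20.]
 [ 546. -134.   20.]
 [ 454. -272.   20.]]
```

View pics/z.png

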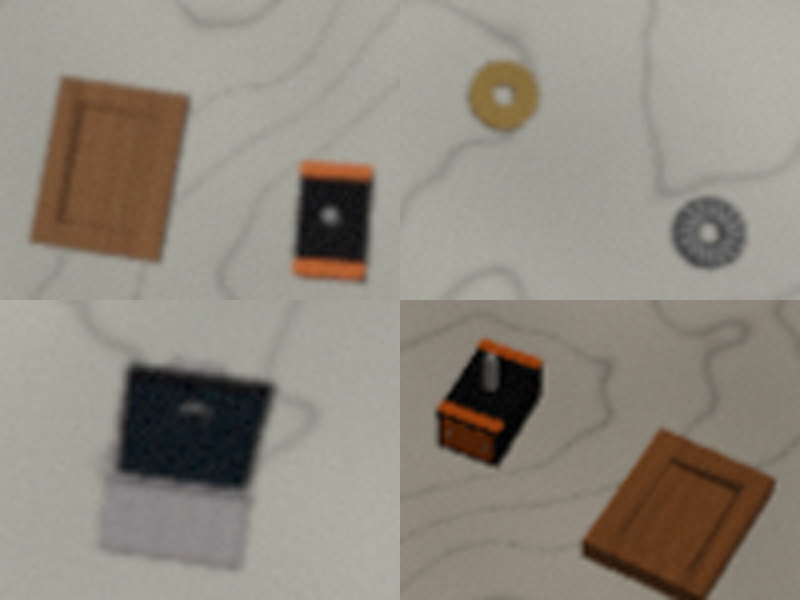

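```bash
cat >> h.py <<'E'
def masks(img):
    """img BGR -> dict of masks on 4x upsampled image"""
    b=cv2.resize(img,None,fx=4,fy=4,interpolation=cv2.INTER_CUBIC)
    return b,cv2.cvtColor(b,cv2.COLOR_BGR2HSV)
def blob(m,at,r):
    """contour of the blob in mask m nearest pixel 'at' (orig px), within r px; back in orig px"""
    q=np.zeros_like(m); cv2.circle(q,(int(at[0]*4),int(at[1]*4)),int(r*4),255,-1)
    cs,_=cv2.findContours(m&q,cv2.RETR_EXTERNAL,cv2.CHAIN_APPROX_NONE)
    c=max(cs,key=cv2.contourArea); return (c[:,0,:]+0.5)/4-0.5
def avg(n,k=4): return np.mean([viewer.capture(n)[:,:,::-1] for _ in range(k)],0).astype(np.uint8)
def rect(P):
    (c,s,a)=cv2.minAreaRect(P[:,:2].astype(np.float32)); return np.round(c,1),np.round(s,1),round(a,2)
E
python3 - <<'E'
from h import *
for n,pts in(('top',dict(car=(268,250),dock=(213,237),ring=(336,229),burr=(387,263))),('scene',dict(car=(288,230),dock=(335,259),ring=(221,230),burr=(195,197)))):
    im=avg(n); cv2.imwrite(f'pics/{n}a.png',im); b,h=masks(im); H,S,V=cv2.split(h)
    g=cv2.cvtColor(b,cv2.COLOR_BGR2GRAY)
    wood=((S>80)&(H<25)).astype(np.uint8)*255
    bg=np.median(g[(S<60)])
    dark=((g<bg*0.62)|(S>110)).astype(np.uint8)*255
    for k,z,m,r in(('ring',14,wood,14),('burr',12,dark,14),('ring',0,wood,14),('burr',0,dark,14)):
        c=blob(m,pts[k],r); e=cv2.fitEllipse(c.astype(np.float32)); P=ray(n,c,z)
        print(n,k,z,np.round(e[0],2),np.round(e[1],2),ray(n,e[0],z)[0].round(1),rect(P))
    for k,z,m,r in(('dock',18,wood,32),('car',42,dark,22),('car',0,dark,22)):
        c=blob(m,pts[k],r);P=ray(n,c,z);print(n,k,z,rect(P),P[:,:2].min(0).round(1),P[:,:2].max(0).round(1))
    ora=((S>130)&(H<16)&(V>110)).astype(np.uint8)*255
    cs,_=cv2.findContours(ora,cv2.RETR_EXTERNAL,cv2.CHAIN_APPROX_NONE)
    for c in cs:
        if cv2.contourArea(c)>300:
            c=(c[:,0,:]+.5)/4-.5; print(' ora',c.mean(0).round(1),rect(ray(n,c,42)))
E
```

```text
top ring 14 [335.46 228.34] [16.61 16.73] [ 537.3 -141.5   14. ] (array([ 537.2, -141.6]), array([47.4, 47.1]), 89.97)
top burr 12 [385.8  262.98] [13.75 15.15] [ 440.2 -279.6   12. ] (array([ 440.5, -277.7]), array([45.8, 39.5]), 1.11)
top ring 0 [335.46 228.34] [16.61 16.73] [ 539.2 -143.     0. ] (array([ 539.2, -143. ]), array([47.9, 47.6]), 89.97)
top burr 0 [385.8  262.98] [13.75 15.15] [ 440.9 -282.2    0. ] (array([ 441.2, -280.3]), array([46.2, 39.9]), 1.11)
top dock 18 (array([513.2, 207.4]), array([ 91.7, 118.4]), 81.09) [449.1 154.2] [577.7 260.6]
top car 42 (array([474. ,  47.9]), array([50.6, 79.4]), 85.73) [434.   21.3] [514.4  75.3]
top car 0 (array([477.9,  49.8]), array([52.3, 82.1]), 85.73) [436.5  22.3] [519.7  78.1]
 ora [266.9 261.7] (array([441.3,  50.9]), array([47.6, 12. ]), 86.54)
 ora [268.7 237.4] (array([508.3,  46.2]), array([47.3,  9.8]), 87.08)
 ora [209.5 234.3] (array([510.1, 203.1]), array([ 84.5, 111.1]), 81.04)
 ora [211.5 155.9] (array([742.9, 212.5]), array([18.5, 80.6]), 46.76)
scene ring 14 [220.48 229.98] [14.94 16.77] [ 541.9 -137.9   14. ] 
[... 430 characters left out ...]
ray([517.8, 210. ]), array([ 96.9, 132.4]), 81.14) [446.3 154.7] [589.9 265.3]
scene car 42 (array([488.5,  54.9]), array([ 64.3, 109.7]), 86.34) [432.1  21.7] [544.6  87.7]
scene car 0 (array([454.9,  42. ]), array([ 66.8, 113.9]), 86.34) [396.3   7.5] [513.1  76.1]
 ora [136.  411.9] (array([1104.7,  -58.9]), array([35.9,  7.2]), 4.19)
 ora [ 82.4 400.9] (array([1131.1, -184.4]), array([15.5, 89.1]), 89.08)
 ora [309.8 327. ] (array([761.9, 223.7]), array([19.5, 81.9]), 47.15)
 ora [281.9 233.6] (array([507.8,  46.8]), array([49.2,  9.3]), 85.76)
 ora [292.  217.8] (array([440. ,  51.7]), array([50.8, 11.6]), 85.73)
 ora [  3.9 147.3] (array([  514.1, -1000.3]), array([54.6, 47.1]), 88.62)
```

```bash
python3 -m creep '0.0214 0.0348 0 0 0 -0.0205 100;0.0214 0.0348 0 0 0 -0.0205 100;0.0214 0.0348 0 0 0 -0.0205 100;0.0214 0.0348 0 0 0 -0.0205 100;0.0214 0.0348 0 0 0 -0.0205 100;0.0214 0.0348 0 0 0 -0.0205 100;0.0214 0.0348 0 0 0 -0.0205 100;0.0214 0.0348 0 0 0 -0.0205 100'; python3 -m creep '0.0214 0.0348 0 0 0 -0.0205 100;0.0214 0.0348 0 0 0 -0.0205 100;0.0214 0.0348 0 0 0 -0.0205 100;0.0214 0.0348 0 0 0 -0.0205 100;0.0214 0.0348 0 0 0 -0.0205 100;0.0214 0.0348 0 0 0 -0.0205 100;0.0214 0.0348 0 0 0 -0.0205 100;0.0214 0.0348 0 0 0 -0.0205 100'
python3 - <<'E'
from h import *
print('lens',ray('top',[[318.6,132]],200).round(1))
print('top corners',ray('top',[[306,123.4],[334.4,126.6]],232).round(1))
print('base front',ray('top',[[300,159.4],[328.4,163.6]],0).round(1))
s=cv2.imread('pics/scenea.png'); t=cv2.imread('pics/topa.png')
f=lambda i,x,y,w,h:cv2.resize(i[y:y+h,x:x+w],None,fx=5,fy=5,interpolation=cv2.INTER_CUBIC)
cv2.imwrite('pics/ph.png',np.hstack([f(s,170,225,60,110),f(t,290,110,60,110)]))
o=readout.get_obs();print(o['tool_pos'],o['tcp_rot'])
E
```

```text
time: 1.17
tool_pos: [304.0, -227.9, 292.5]
tcp_rot: [3.141, -0.001, 0.089]
contact_force: [2.0, -0.8, 0.3]
grip_width: 91.7
finger_force: 0.0
time: 1.83
tool_pos: [475.4, 50.9, 292.5]
tcp_rot: [3.141, -0.001, -0.074]
contact_force: [1.1, -0.8, 0.8]
grip_width: 91.9
finger_force: 0.0
lens [[755.3 -84.4 200. ]]
top corners [[ 765.8  -51.7  232. ]
 [ 757.2 -120.8  232. ]]
base front [[ 744.2  -42.9    0. ]
 [ 731.  -126.2    0. ]]
[475.4107782   50.92310623 292.46072824] [ 3.14137551e+00 -6.62371705e-04 -7.37942298e-02]
```

View pics/ph.png

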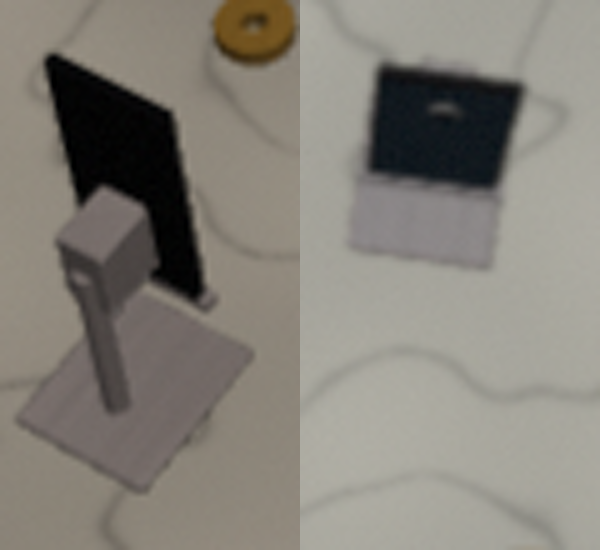

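```bash
python3 -m creep '-0.0005 -0.002 -0.030 0 0 0 100;0 0 -0.036 0 0 0 100;0 0 -0.036 0 0 0 100;0 0 -0.036 0 0 0 100;0 0 -0.036 0 0 0 100;0 0 -0.025 0 0 0 100;0 0 -0.0125 0 0 0 100;0 0 0 0 0 0 100'
python3 - <<'E'
from h import *
P=ray('scene',[[180,236.6],[204.4,247.4]],232); print('phone top',P.round(1),P.mean(0), np.degrees(np.arctan2(*(P[0]-P[1])[:2])))
Q=ray('scene',[[173,309],[198.6,323],[220.6,295.4]],6); print('base',Q.round(1)); 
d=Q[1]-Q[0];e=Q[2]-Q[1];print(np.degrees(np.arctan2(d[0],d[1])),np.degrees(np.arctan2(e[1],e[0])),np.linalg.norm(d),np.linalg.norm(e))
E
```

```text
time: 2.5
tool_pos: [472.6, 46.8, 78.0]
tcp_rot: [3.141, 0.006, -0.073]
contact_force: [-0.1, 0.8, 0.7]
grip_width: 92.0
finger_force: 0.0
phone top [[ 756.8 -115.6  232. ]
 [ 763.9  -45.8  232. ]] [760.34138903 -80.70856896 232.        ] -174.13976674289287
base [[ 829.5 -133.9    6. ]
 [ 840.5  -51.1    6. ]
 [ 743.8  -36.4    6. ]]
7.590063800121839 171.32220689932427 83.52477985889877 97.83758874697838
```

```bash
python3 -m creep '0.002 0.002 0.002 0 0 0 100;0 0 0 0 0 0 100;0 0 0 0 0 0 30;0 0 0 0 0 0 30;0 0 0 0 0 0 30;0 0 0 0 0 0 30;0 0 0 0 0 0 30;0 0 0 0 0 0 30'; python3 -m creep '0 0 0 0 0 0 30;0 0 0 0 0 0 30;0 0 0 0 0 0 30;0 0 0 0 0 0 30'
```

```text
time: 3.17
tool_pos: [476.3, 48.7, 82.9]
tcp_rot: [3.142, -0.0, -0.073]
contact_force: [0.0, 0.5, 0.3]
grip_width: 56.4
finger_force: 0.0
time: 3.5
tool_pos: [476.3, 48.8, 82.8]
tcp_rot: [3.142, -0.0, -0.073]
contact_force: [-0.7, 1.2, 1.7]
grip_width: 49.8
finger_force: 30.0
```

```bash
python3 -m creep '0 0 0.02 0 0 0 30;0 0 0.02 0 0 0 30;0.008 0.032 0 0 0 -0.0164 30;0.008 0.032 0 0 0 -0.0164 30;0.008 0.032 0 0 0 -0.0164 30;0.008 0.032 0 0 0 -0.0164 30;0.0066 0.0313 0 0 0 -0.0164 30;0 0 0 0 0 0 30'; python3 -m creep '0 0 0 0 0 0 30;0 0 0 0 0 0 30;0 0 0 0 0 0 30'
python3 - <<'E'
from h import *
t=avg('top');s=avg('scene')
cv2.imwrite('pics/topb.png',t);cv2.imwrite('pics/sceneb.png',s)
f=lambda i,x,y,w,h:cv2.resize(i[y:y+h,x:x+w],None,fx=5,fy=5,interpolation=cv2.INTER_CUBIC)
cv2.imwrite('pics/b.png',np.hstack([f(t,175,190,80,100),f(s,295,190,80,100)]))
E
```

```text
time: 4.17
tool_pos: [515.4, 212.8, 122.3]
tcp_rot: [-3.14, -0.001, -0.152]
contact_force: [-0.7, -0.4, -3.2]
grip_width: 49.8
finger_force: 30.0
time: 4.42
tool_pos: [514.3, 207.0, 122.2]
tcp_rot: [3.141, 0.001, -0.156]
contact_force: [0.1, -0.2, -3.0]
grip_width: 49.6
finger_force: 30.0
```

View pics/b.png

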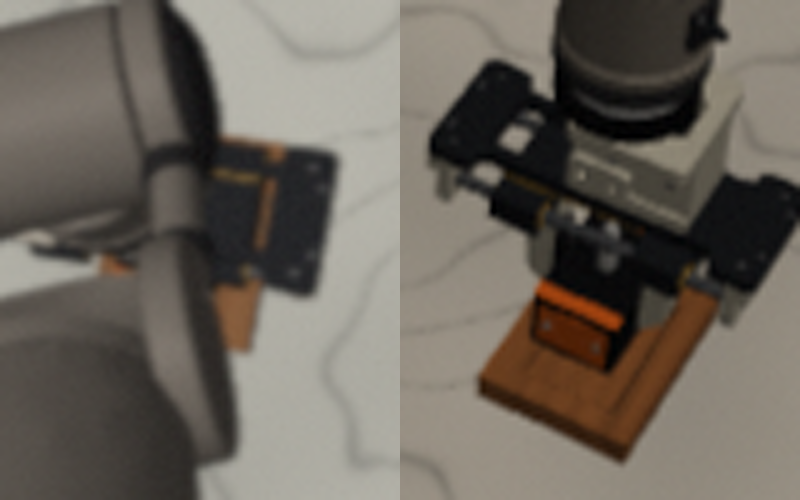

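```bash
python3 - <<'E'
from h import *
s=cv2.imread('pics/sceneb.png'); b,h=masks(s);H,S,V=cv2.split(h)
m=((S>150)&(H<12)&(V>150)).astype(np.uint8)*255
c=blob(m,(331,251.4),14);print(c.mean(0),cv2.minAreaRect(c.astype(np.float32)))
P=ray('scene',c,81.4);r=rect(P);print(r)
a=cv2.imread('pics/scenea.png');
# same mask before the grasp for the same strip
b,h=masks(a);H,S,V=cv2.split(h);m=((S>150)&(H<12)&(V>110)).astype(np.uint8)*255
for at in((282,233),(292,218)): print(rect(ray('scene',blob(m,at,10),42)))
for n,im in(('scenea',a),('topa',cv2.imread('pics/topa.png'))):
    b=im[236:242,:] 
# pocket: profile across the dock floor edges in top view: dark wall lines
E
```

```text
[329.99423077 250.46346154] ((329.9476318359375, 250.46441650390625), (17.213430404663086, 1.415471076965332), 24.341089248657227)
(array([545. , 201.4]), array([47.5,  4.8]), 81.19)
(array([507.8,  47.1]), array([48.5,  9.3]), 85.76)
(array([440.2,  51.7]), array([49.4, 10.6]), 85.21)
```

```bash
python3 -m creep '0 0.001 -0.01 0 0 0 30;0 0 -0.008 0 0 0 30;0 0 -0.003 0 0 0 30;0 0 -0.002 0 0 0 30;0 0 0 0 0 0 30;0 0 0 0 0 0 30'; python3 -m creep '0 0 -0.0015 0 0 0 30;0 0 -0.0015 0 0 0 30;0 0 0 0 0 0 30;0 0 0 0 0 0 30'
```

```text
time: 5.32
tool_pos: [514.9, 209.1, 99.6]
tcp_rot: [3.141, 0.0, -0.155]
contact_force: [0.6, 0.6, -2.8]
grip_width: 49.9
finger_force: 30.0
time: 5.65
tool_pos: [514.8, 209.0, 96.8]
tcp_rot: [3.142, -0.0, -0.155]
contact_force: [0.1, -0.9, -4.1]
grip_width: 49.7
finger_force: 30.0
```

```bash
python3 -m creep '0 0 -0.002 0 0 0 30;0 0 -0.002 0 0 0 30;0 0 0 0 0 0 30;0 0 0 0 0 0 30'; python3 -m creep '0 0 -0.001 0 0 0 30;0 0 -0.001 0 0 0 30;0 0 0 0 0 0 30;0 0 0 0 0 0 30'
```

```text
time: 5.98
tool_pos: [514.7, 209.0, 92.5]
tcp_rot: [3.141, 0.0, -0.155]
contact_force: [-0.7, 0.8, -3.4]
grip_width: 49.7
finger_force: 30.0
time: 6.32
tool_pos: [514.9, 209.1, 90.8]
tcp_rot: [-3.142, -0.0, -0.155]
contact_force: [-0.2, -0.2, -0.9]
grip_width: 50.1
finger_force: 30.0
```

```bash
python3 -m creep '0 0 -0.001 0 0 0 30;0 0 0 0 0 0 100;0 0 0 0 0 0 100;0 0 0 0 0 0 100;0 0 0 0 0 0 100;0 0 0 0 0 0 100;0 0 0.005 0 0 0 100;0 0 0.02 0 0 0 100'; python3 -m creep '0 0 0.04 0 0 0 100;0 0 0.04 0 0 0 100;0.0019 -0.0292 0 0 0 0 100;0.0019 -0.0292 0 0 0 0 100;0.0019 -0.0292 0 0 0 0 100;0.0019 -0.0292 0 0 0 0 100;0.0019 -0.0292 0 0 0 0 100;0.0019 -0.0292 0 0 0 0 100'; python3 -m creep '0.0019 -0.0292 0 0 0 0 100;0.0019 -0.0292 0 0 0 0 100;0.0019 -0.0292 0 0 0 0 100;0.0019 -0.0292 0 0 0 0 100;0.0019 -0.0292 0 0 0 0 100;0.0019 -0.0292 0 0 0 0 100;0 0 0 0 0 0 100;0 0 0 0 0 0 100'
python3 - <<'E'
from h import *
t=avg('top');s=avg('scene')
cv2.imwrite('pics/topc.png',t);cv2.imwrite('pics/scenec.png',s)
f=lambda i,x,y,w,h:cv2.resize(i[y:y+h,x:x+w],(400,400),interpolation=cv2.INTER_CUBIC)
cv2.imwrite('pics/c.png',np.hstack([f(t,180,200,70,70),f(s,295,220,80,80)]))
E
```

```text
time: 6.98
tool_pos: [513.3, 208.6, 112.6]
tcp_rot: [3.139, 0.005, -0.155]
contact_force: [0.2, -0.4, -0.6]
grip_width: 89.9
finger_force: 0.0
time: 7.65
tool_pos: [526.2, 32.5, 195.2]
tcp_rot: [3.142, -0.001, -0.155]
contact_force: [0.9, 0.4, -0.4]
grip_width: 92.1
finger_force: 0.0
time: 8.32
tool_pos: [537.5, -142.7, 194.8]
tcp_rot: [-3.142, -0.0, -0.158]
contact_force: [-0.0, -0.1, -0.1]
grip_width: 91.5
finger_force: 0.0
```

View pics/c.png

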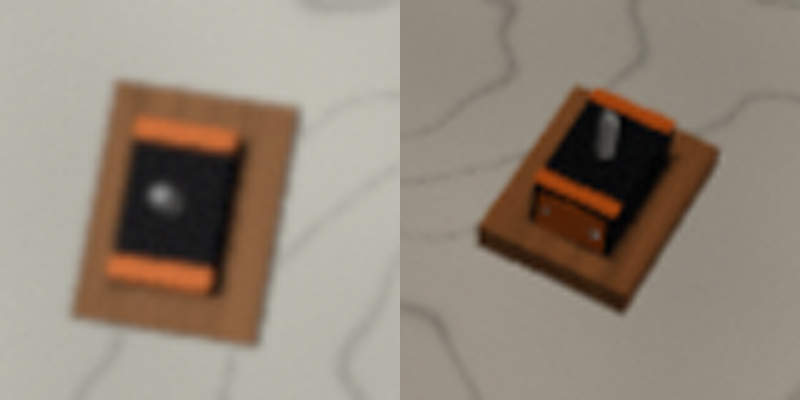

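```bash
python3 -m creep '0 0.001 -0.03 0 0 0 100;0 0 -0.03 0 0 0 100;0 0 -0.03 0 0 0 100;0 0 -0.02 0 0 0 100;0 0 -0.01 0 0 0 100;0 0 0 0 0 0 100;0 0 0 0 0 0 100'
python3 - <<'E'
from h import *
for n,ats in(('top',((212.5,224),(208,247.5))),('scene',((331,258),(342,242)))):
    b,h=masks(cv2.imread(f'pics/{n}c.png'));H,S,V=cv2.split(h)
    m=((S>(150))&(H<12)&(V>(110 if n=='scene' else 150))).astype(np.uint8)*255
    r=[rect(ray(n,blob(m,a,12),50)) for a in ats]; print(n,r)
    d=r[0][0]-r[1][0];print((r[0][0]+r[1][0])/2,np.hypot(*d),np.arctan2(d[1],d[0]))
    print('shaft@50 proj',proj(n,[[513,208.5,50],[513,208.5,82]]))
E
```

```text
time: 9.3
tool_pos: [538.0, -140.3, 75.1]
tcp_rot: [3.141, -0.0, -0.155]
contact_force: [0.0, -0.1, 0.3]
grip_width: 91.8
finger_force: 0.0
top [(array([548.2, 203.3]), array([50. , 11.6]), 81.32), (array([479.7, 214.5]), array([50.6, 11. ]), 80.92)]
[513.95 208.9 ] 69.40958147114854 -0.16206957771868402
shaft@50 proj [[209.66775011 235.27102144]
 [207.61901728 233.79860285]]
scene [(array([545.1, 203.2]), array([51.7, 10.2]), 81.45), (array([478.5, 213.7]), array([52.3, 10.4]), 80.95)]
[511.8  208.45] 67.4226223162523 -0.15637055614413337
shaft@50 proj [[335.14034398 249.80676535]
 [336.07342355 242.54134088]]
```

```bash
python3 -m creep '-0.0005 -0.001 -0.004 0 0 0 100;0 0 -0.002 0 0 0 100;0 0 0 0 0 0 30;0 0 0 0 0 0 30;0 0 0 0 0 0 30;0 0 0 0 0 0 30;0 0 0 0 0 0 30;0 0 0 0 0 0 30'; python3 -m creep '0 0 0 0 0 0 30;0 0 0 0 0 0 30;0 0 0 0 0 0 30;0 0 0 0 0 0 30'
```

```text
time: 9.97
tool_pos: [537.2, -141.4, 68.9]
tcp_rot: [3.141, -0.0, -0.155]
contact_force: [-0.2, -0.0, 0.2]
grip_width: 56.1
finger_force: 0.0
time: 10.3
tool_pos: [537.2, -141.4, 68.8]
tcp_rot: [3.141, -0.0, -0.155]
contact_force: [-0.3, -0.0, 0.7]
grip_width: 48.3
finger_force: 30.0
```

```bash
python3 -m creep '0 0 0.02 0 0 0 30;0 0 0.037 0 0 0 30;0 0 0.037 0 0 0 30;-0.002 0.0292 0 0 0 0 30;-0.002 0.0292 0 0 0 0 30;-0.002 0.0292 0 0 0 0 30;-0.002 0.0292 0 0 0 0 30;-0.002 0.0292 0 0 0 0 30'; python3 -m creep '-0.002 0.0292 0 0 0 0 30;-0.002 0.0292 0 0 0 0 30;-0.002 0.0292 0 0 0 0 30;-0.002 0.0292 0 0 0 0 30;-0.002 0.0292 0 0 0 0 30;-0.002 0.0292 0 0 0 0 30;-0.002 0.0292 0 0 0 0 30;0 0 0 0 0 0 30';python3 -m creep '0 0 0 0 0 0 30;0 0 0 0 0 0 30;0 0 0 0 0 0 30'
python3 - <<'E'
from h import *
t=avg('top');s=avg('scene')
cv2.imwrite('pics/topd.png',t);cv2.imwrite('pics/scened.png',s)
f=lambda i,x,y,w,h:cv2.resize(i[y:y+h,x:x+w],(400,400),interpolation=cv2.INTER_CUBIC)
cv2.imwrite('pics/d.png',np.hstack([f(t,180,200,70,70),f(s,295,190,80,80)]))
E
```

```text
time: 10.97
tool_pos: [526.7, 5.9, 162.7]
tcp_rot: [3.142, 0.0, -0.156]
contact_force: [-0.1, 0.0, -0.3]
grip_width: 48.4
finger_force: 30.0
time: 11.63
tool_pos: [512.3, 213.4, 162.7]
tcp_rot: [-3.14, 0.0, -0.151]
contact_force: [-0.5, -0.6, -1.4]
grip_width: 48.6
finger_force: 30.0
time: 11.88
tool_pos: [513.2, 208.0, 162.6]
tcp_rot: [3.141, 0.0, -0.156]
contact_force: [-0.1, -0.2, -0.9]
grip_width: 48.8
finger_force: 30.0
```

View pics/d.png

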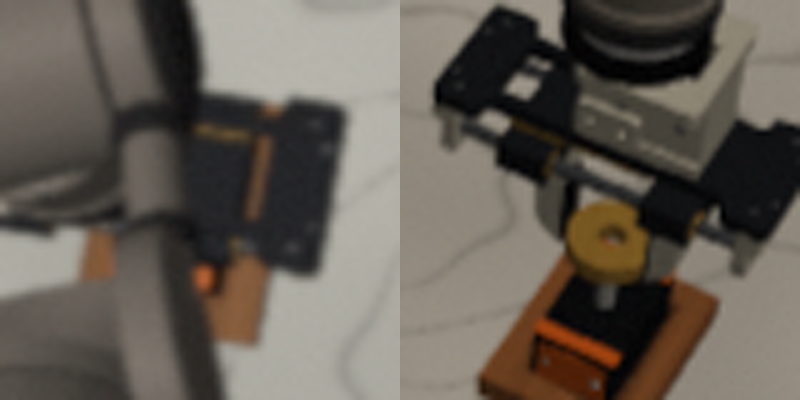

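```bash
python3 - <<'E'
from h import *
b,h=masks(cv2.imread('pics/scened.png'));H,S,V=cv2.split(h)
m=((S>90)&(H>=15)&(H<30)&(V>60)).astype(np.uint8)*255
c=blob(m,(337.4,238),10); print(cv2.fitEllipse(c.astype(np.float32)), c.min(0),c.max(0))
print(ray('scene',[cv2.fitEllipse(c.astype(np.float32))[0]],101))
f=proj
th=np.linspace(0,2*np.pi,60)
for z0 in(94,108):
    P=np.c_[513+25*np.cos(th),208.5+25*np.sin(th),0*th+z0]; q=f('scene',P);print(z0,q.min(0),q.max(0),q.mean(0))
big=cv2.resize(cv2.imread('pics/scened.png')[220:262,312:368],None,fx=12,fy=12,interpolation=cv2.INTER_CUBIC)
cv2.polylines(big,[((f('scene',np.c_[513+25*np.cos(th),208.5+25*np.sin(th),0*th+108])-[312,220]+.5)*12).astype(int)],True,(0,255,0),1)
cv2.polylines(big,[((f('scene',np.c_[513+7.5*np.cos(th),208.5+7.5*np.sin(th),0*th+108])-[312,220]+.5)*12).astype(int)],True,(0,255,0),1)
cv2.imwrite('pics/d2.png',big)
E
```

```text
((335.95404052734375, 237.66754150390625), (15.771015167236328, 17.45246696472168), 135.07861328125) [327.375 229.125] [344.375 246.375]
[[512.22517558 206.30328824 101.        ]]
94 [327.20292514 232.72954848] [345.67824724 246.94755127] [336.3905156  239.90657607]
108 [327.55531749 229.416104  ] [346.17388641 243.65964899] [336.81436035 236.60572681]
```

View pics/d2.png

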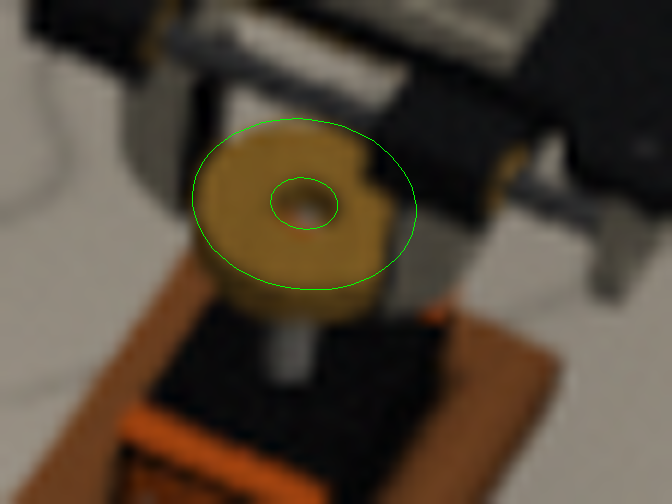

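```bash
python3 -m creep '0 0.0008 -0.008 0 0 0 30;0 0 -0.006 0 0 0 30;0 0 -0.004 0 0 0 30;0 0 -0.004 0 0 0 30;0 0 0 0 0 0 30;0 0 0 0 0 0 30'; python3 -m creep '0 0 -0.004 0 0 0 30;0 0 -0.004 0 0 0 30;0 0 -0.004 0 0 0 30;0 0 0 0 0 0 30;0 0 0 0 0 0 30'
```

```text
time: 12.78
tool_pos: [513.0, 209.9, 140.3]
tcp_rot: [3.141, 0.001, -0.155]
contact_force: [-0.3, -0.0, -0.9]
grip_width: 48.6
finger_force: 30.0
time: 13.2
tool_pos: [513.0, 209.8, 128.4]
tcp_rot: [3.141, 0.001, -0.155]
contact_force: [0.5, 1.3, -0.3]
grip_width: 48.6
finger_force: 30.0
```

```bash
python3 -m creep '0 0 -0.004 0 0 0 30;0 0 -0.003 0 0 0 30;0 0 -0.001 0 0 0 30;0 0 0 0 0 0 30;0 0 0 0 0 0 30'; python3 -m creep '0 0 -0.001 0 0 0 30;0 0 -0.0005 0 0 0 30;0 0 0 0 0 0 30;0 0 0 0 0 0 30'
```

```text
time: 13.62
tool_pos: [513.1, 209.8, 120.7]
tcp_rot: [3.141, 0.0, -0.155]
contact_force: [-0.0, -0.7, -0.6]
grip_width: 48.2
finger_force: 30.0
time: 13.95
tool_pos: [513.2, 209.8, 119.3]
tcp_rot: [3.142, -0.0, -0.155]
contact_force: [0.9, 0.0, -1.0]
grip_width: 48.7
finger_force: 30.0
```

```bash
python3 -m creep '0 0 -0.001 0 0 0 30;0 0 0 0 0 0 30;0 0 0 0 0 0 100;0 0 0 0 0 0 100;0 0 0 0 0 0 100;0 0 0 0 0 0 100;0 0 0 0 0 0 100;0 0 0.01 0 0 0 100'
python3 - <<'E'
from h import *
for n,at in(('top',(387,263)),('scene',(195,197))):
    b,h=masks(cv2.imread(f'pics/{n}d.png'));g=cv2.GaussianBlur(cv2.cvtColor(b,cv2.COLOR_BGR2GRAY),(0,0),3)
    bg=np.median(g[at[1]*4-80:at[1]*4+80,at[0]*4-80:at[0]*4+80])
    for k in(.9,.82,.75):
        c=blob((g<bg*k).astype(np.uint8)*255,at,13);e=cv2.fitEllipse(c.astype(np.float32));print(n,k,np.round(e[0]+e[1],2),[ray(n,[e[0]],z)[0,:2].round(1) for z in(6,12)])
E
```

```text
time: 14.62
tool_pos: [512.1, 209.5, 126.9]
tcp_rot: [3.14, 0.003, -0.155]
contact_force: [-0.4, 0.2, 0.1]
grip_width: 83.8
finger_force: 0.0
top 0.9 [386.61 262.84  19.25  20.15] [array([ 441. , -283.1]), array([ 440.6, -281.8])]
top 0.82 [386.61 262.87  18.33  19.1 ] [array([ 440.9, -283.1]), array([ 440.5, -281.8])]
top 0.75 [386.57 262.91  17.46  18.16] [array([ 440.8, -283. ]), array([ 440.4, -281.7])]
scene 0.9 [194.89 196.71  14.67  17.46] [array([ 441.1, -281.7]), array([ 446. , -278.2])]
scene 0.82 [194.88 196.71  13.79  16.81] [array([ 441.1, -281.8]), array([ 446. , -278.2])]
scene 0.75 [194.89 196.74  13.2   16.28] [array([ 441.2, -281.7]), array([ 446.1, -278.1])]
```

```bash
python3 -m creep '0 0 0.033 0 0 0 100;0 0 0.033 0 0 0 100;-0.0045 -0.0307 0 0 0 0 100;-0.0045 -0.0307 0 0 0 0 100;-0.0045 -0.0307 0 0 0 0 100;-0.0045 -0.0307 0 0 0 0 100;-0.0045 -0.0307 0 0 0 0 100;-0.0045 -0.0307 0 0 0 0 100'; python3 -m creep '-0.0045 -0.0307 0 0 0 0 100;-0.0045 -0.0307 0 0 0 0 100;-0.0045 -0.0307 0 0 0 0 100;-0.0045 -0.0307 0 0 0 0 100;-0.0045 -0.0307 0 0 0 0 100;-0.0045 -0.0307 0 0 0 0 100;-0.0045 -0.0307 0 0 0 0 100;-0.0045 -0.0307 0 0 0 0 100'; python3 -m creep '-0.0045 -0.0307 0 0 0 0 100;-0.0045 -0.0307 0 0 0 0 100;0 0 0 0 0 0 100;0 0 0 0 0 0 100;0 0 0 0 0 0 100'
python3 - <<'E'
from h import *
t=avg('top');s=avg('scene')
cv2.imwrite('pics/tope.png',t);cv2.imwrite('pics/scenee.png',s)
f=lambda i,x,y,w,h:cv2.resize(i[y:y+h,x:x+w],(400,400),interpolation=cv2.INTER_CUBIC)
cv2.imwrite('pics/e.png',np.hstack([f(t,180,200,70,70),f(s,300,210,70,70)]))
E
```

```text
time: 15.28
tool_pos: [485.8, 24.3, 195.1]
tcp_rot: [3.142, -0.001, -0.155]
contact_force: [0.8, -0.4, 0.5]
grip_width: 91.7
finger_force: 0.0
time: 15.95
tool_pos: [449.8, -221.5, 195.1]
tcp_rot: [3.141, -0.001, -0.155]
contact_force: [0.7, 0.3, -0.3]
grip_width: 91.9
finger_force: 0.0
time: 16.37
tool_pos: [441.0, -280.9, 194.5]
tcp_rot: [-3.141, 0.0, -0.156]
contact_force: [-0.1, 0.1, -0.6]
grip_width: 91.5
finger_force: 0.0
```

View pics/e.png

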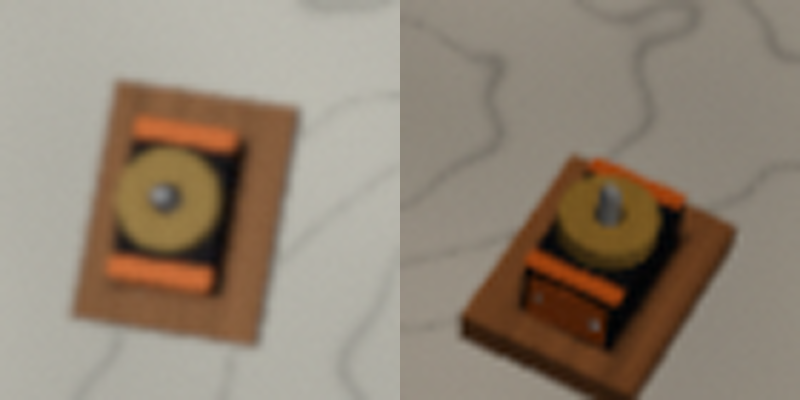

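The spacer is lying flat on the carrier with the shaft through its hole (top view ~ (209,234)). Next is the burr.

```bash
python3 -m creep '0 -0.0005 -0.03 0 0 0 100;0 0 -0.03 0 0 0 100;0 0 -0.03 0 0 0 100;0 0 -0.022 0 0 0 100;0 0 -0.01 0 0 0 100;0 0 0 0 0 0 100;0 0 0 0 0 0 100'; python3 -m creep '0 0 -0.004 0 0 0 100;0 0 0 0 0 0 100;0 0 0 0 0 0 100'
```

```text
time: 17.35
tool_pos: [441.4, -282.0, 72.6]
tcp_rot: [3.141, -0.0, -0.155]
contact_force: [0.8, -0.2, 0.6]
grip_width: 91.7
finger_force: 0.0
time: 17.6
tool_pos: [441.6, -282.2, 69.2]
tcp_rot: [3.141, -0.002, -0.155]
contact_force: [0.3, 0.6, 0.2]
grip_width: 91.9
finger_force: 0.0
```

```bash
python3 -m creep '-0.0004 0 -0.001 0 0 0 30;0 0 0 0 0 0 30;0 0 0 0 0 0 30;0 0 0 0 0 0 30;0 0 0 0 0 0 30;0 0 0 0 0 0 30;0 0 0 0 0 0 30;0 0 0 0 0 0 30'; python3 -m creep '0 0 0 0 0 0 30;0 0 0 0 0 0 30;0 0 0 0 0 0 30;0 0 0 0 0 0 30'
```

```text
time: 18.27
tool_pos: [440.8, -281.9, 67.3]
tcp_rot: [3.141, -0.0, -0.155]
contact_force: [0.1, 0.4, -1.4]
grip_width: 48.4
finger_force: 30.0
time: 18.6
tool_pos: [440.8, -281.9, 67.3]
tcp_rot: [3.141, -0.0, -0.155]
contact_force: [-0.0, -0.6, 0.7]
grip_width: 48.5
finger_force: 30.0
```

```bash
python3 -m creep '0 0 0.02 0 0 0 30;0 0 0.037 0 0 0 30;0 0 0.037 0 0 0 30;0.0045 0.0307 0 0 0 0 30;0.0045 0.0307 0 0 0 0 30;0.0045 0.0307 0 0 0 0 30;0.0045 0.0307 0 0 0 0 30;0.0045 0.0307 0 0 0 0 30'; python3 -m creep '0.0045 0.0307 0 0 0 0 30;0.0045 0.0307 0 0 0 0 30;0.0045 0.0307 0 0 0 0 30;0.0045 0.0307 0 0 0 0 30;0.0045 0.0307 0 0 0 0 30;0.0045 0.0307 0 0 0 0 30;0.0045 0.0307 0 0 0 0 30;0.0045 0.0307 0 0 0 0 30'; python3 -m creep '0.0045 0.0307 0 0 0 0 30;0.0045 0.0307 0 0 0 0 30;0.0045 0.0307 0 0 0 0 30;0 0 0 0 0 0 30;0 0 0 0 0 0 30;0 0 0 0 0 0 30;0 0 0 0 0 0 30'
python3 - <<'E'
from h import *
s=avg('scene');cv2.imwrite('pics/scenef.png',s);th=np.linspace(0,2*np.pi,60)
p=readout.get_obs()['tool_pos'];print(p)
big=cv2.resize(s[215:262,307:368],None,fx=12,fy=12,interpolation=cv2.INTER_CUBIC)
for r in(25,7.5): cv2.polylines(big,[((proj('scene',np.c_[p[0]+r*np.cos(th),p[1]+r*np.sin(th),0*th+p[2]-67.3+12])-[307,215]+.5)*12).astype(int)],True,(0,255,0),1)
cv2.imwrite('pics/f2.png',big)
E
```

```text
time: 19.27
tool_pos: [463.0, -126.9, 161.3]
tcp_rot: [-3.142, 0.0, -0.156]
contact_force: [0.2, 0.4, -0.3]
grip_width: 48.3
finger_force: 30.0
time: 19.93
tool_pos: [499.0, 118.9, 161.1]
tcp_rot: [3.141, 0.0, -0.155]
contact_force: [0.8, -0.2, -0.0]
grip_width: 48.6
finger_force: 30.0
time: 20.52
tool_pos: [512.5, 208.3, 161.0]
tcp_rot: [3.141, 0.001, -0.156]
contact_force: [-0.7, 0.5, -0.5]
grip_width: 48.0
finger_force: 30.0
[512.85612549 208.40677495 161.34420127]
```

View pics/f2.png

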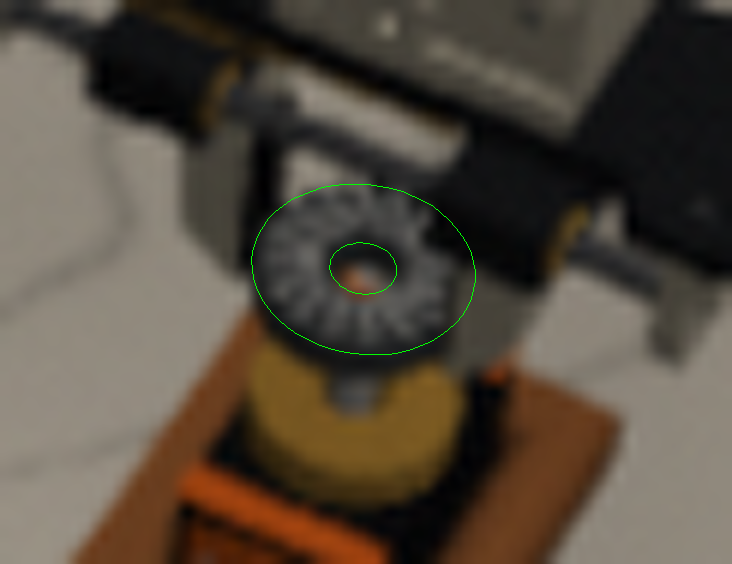

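```bash
python3 -m creep '0.0003 0.001 -0.006 0 0 0 30;0 0 -0.004 0 0 0 30;0 0 -0.004 0 0 0 30;0 0 -0.004 0 0 0 30;0 0 -0.004 0 0 0 30;0 0 0 0 0 0 30;0 0 0 0 0 0 30'; python3 -m creep '0 0 -0.003 0 0 0 30;0 0 -0.002 0 0 0 30;0 0 -0.002 0 0 0 30;0 0 0 0 0 0 30;0 0 0 0 0 0 30'
```

```text
time: 21.3
tool_pos: [512.9, 210.3, 138.9]
tcp_rot: [3.141, 0.001, -0.155]
contact_force: [-0.2, -0.3, -1.1]
grip_width: 48.4
finger_force: 30.0
time: 21.72
tool_pos: [513.0, 210.3, 132.1]
tcp_rot: [3.141, 0.0, -0.155]
contact_force: [0.5, -0.1, -0.3]
grip_width: 48.6
finger_force: 30.0
```

```bash
python3 -m creep '0 0 -0.001 0 0 0 30;0 0 0 0 0 0 30;0 0 0 0 0 0 100;0 0 0 0 0 0 100;0 0 0 0 0 0 100;0 0 0 0 0 0 100;0 0 0 0 0 0 100;0 0 0.01 0 0 0 100'; python3 -m creep '0 0 0.03 0 0 0 100;-0.03 -0.04 0.03 0 0 0 100;-0.03 -0.04 0 0 0 0 100;-0.03 -0.04 0 0 0 0 100;0 -0.04 0 0 0 0 100;0 0 0 0 0 0 100;0 0 0 0 0 0 100'
python3 - <<'E'
from h import *
I={n:avg(n,6) for n in('top','scene')}
for n in I: cv2.imwrite(f'pics/{n}g.png',I[n])
def edge(n,im,c0,c1,z,k=41):
    """refine line c0-c1 (px) by the strongest gradient along its normal; return points on plane z"""
    g=cv2.GaussianBlur(cv2.cvtColor(im,cv2.COLOR_BGR2GRAY),(0,0),0.8).astype(np.float32)
    c0,c1=map(np.float64,(c0,c1));d=(c1-c0)/np.hypot(*(c1-c0));nn=np.array([-d[1],d[0]]);s=np.arange(-3,3.01,.1)
    pts=[]
    for a in np.linspace(.12,.88,k):
        q=(c0+a*(c1-c0))[None]+s[:,None]*nn
        v=cv2.remap(g,q[:,0].astype(np.float32)[None],q[:,1].astype(np.float32)[None],cv2.INTER_CUBIC)[0]
        pts.append(q[np.argmax(np.abs(np.gradient(v)))])
    pts=np.array(pts); vx,vy,x,y=cv2.fitLine(pts.astype(np.float32),cv2.DIST_HUBER,0,.01,.01).ravel()
    r=(pts-[x,y])@[-vy,vx]
    L=[np.array([x,y])+t*np.array([vx,vy]) for t in(-10,10)]
    P=ray(n,L,z)[:,:2];D=P[1]-P[0];return P.mean(0).round(1),round(np.degrees(np.arctan2(D[1],D[0]))%180,2),round(r.std(),2)
A={n:cv2.imread(f'pics/{n}c.png') for n in I}
for im,t in((I,'g'),(A,'c')):
    print(t,'top up  ',edge('top',im['top'],(306,123.4),(334.4,126.6),232))
    print(t,'base fr ',edge('top',im['top'],(300,159.4),(328.4,163.6),3))
    print(t,'base L  ',edge('top',im['top'],(300,159.4),(302,146),3))
    print(t,'sc up   ',edge('scene',im['scene'],(180,236.6),(204.4,247.4),232))
    print(t,'sc rear ',edge('scene',im['scene'],(173,309),(198.6,323),3))
    print(t,'sc side ',edge('scene',im['scene'],(198.6,323),(220.6,295.4),3))
    print(t,'topL z232',edge('top',im['top'],(306,123.4),(303.5,144),232),'topR',edge('top',im['top'],(334.4,126.6),(329.5,147),232))
# lens: bright arc
b=I['top'][126:137,308:330];g=cv2.cvtColor(b,cv2.COLOR_BGR2GRAY).astype(int);w=np.clip(g-np.median(g)-8,0,None);w[0:3]=0
ys,xs=np.mgrid[126:137,308:330];print('lens px',(w*xs).sum()/w.sum(),(w*ys).sum()/w.sum())
# burr: top annulus in the top view
for n in I:
    b4,h=masks(I[n]);H,S,V=cv2.split(h);u=proj(n,[[513,209,76]])[0]
    m=((S<70)).astype(np.uint8)*255; c=blob(m,u,9.5); e=cv2.fitEllipse(c.astype(np.float32))
    print(n,'exp',u.round(1),'got',np.round(e[0]+e[1],2),ray(n,[e[0]],76).round(1))
E
```

```text
time: 22.38
tool_pos: [512.1, 210.1, 140.0]
tcp_rot: [3.14, 0.003, -0.155]
contact_force: [-0.8, -0.1, -0.1]
grip_width: 84.1
finger_force: 0.0
time: 22.97
tool_pos: [441.9, 73.4, 193.8]
tcp_rot: [-3.141, -0.002, -0.159]
contact_force: [0.2, 0.2, -0.0]
grip_width: 92.1
finger_force: 0.0
g top up   (array([763.5, -84. ]), np.float64(80.68), np.float64(0.34))
g base fr  (array([734.9, -80.9]), np.float64(81.48), np.float64(0.29))
g base L   (array([765.8, -41.2]), np.float64(172.03), np.float64(0.29))
g sc up    (array([757.7, -83.2]), np.float64(80.85), np.float64(0.28))
g sc rear  (array([836.3, -90.9]), np.float64(81.36), np.float64(0.25))
g sc side  (array([788.5, -42.9]), np.float64(171.22), np.float64(0.65))
g topL z232 (array([739.8, -46.1]), np.float64(173.32), np.float64(0.38)) topR (array([ 733. , -114.3]), np.float64(165.19), np.float64(0.34))
c top up   (array([763. , -88.9]), np.float64(81.24), np.float64(0.33))
c base fr  (array([735., -81.]), np.float64(80.43), np.float64(0.29))
c base L   (array([766.1, -41.4]), np.float64(171.75), np.float64(0.28))
c sc up    (array([757.7, -83.2]), np.float64(80.85), np.float64(0.27))
c sc rear  (array([836.6, -90.4]), np.float64(81.75), np.float64(0.25))
c sc side  (array([794.7, -43.7]), np.float64(171.7), np.float64(0.72))
c topL z232 (array([739.7, -46.2]), np.float64(172.84), np.float64(0.37)) topR (array([ 733. , -114.3]), np.float64(165.19), np.float64(0.34))
lens px 318.291169451074 131.17183770883054
top exp [207.8 234.1] got [207.8  233.94  17.65  18.44] [[513.4 209.1  76. ]]
scene exp [336.1 244. ] got [336.32 243.25  17.22  18.44] [[510.3 208.9  76. ]]
```

```bash
python3 - <<'E'
from h import *
im=cv2.imread('pics/sceneg.png');b,h=masks(im);H,S,V=cv2.split(h)
C=np.array([511.3,208.7])
brass=((S>90)&(H>=15)&(H<30)&(V>50))
v=np.array([1365-513,391-209.])
for a in(-60,-30,0,30,60):
    th=np.arctan2(v[1],v[0])+np.radians(a);r=C+25*np.array([np.cos(th),np.sin(th)])
    e=[proj('scene',[[*r,z]])[0] for z in(50,64,76)]
    x=int(e[0][0]*4+2);col=np.where(brass[:,x][860:1060])[0]/4+215
    print(a,np.round(e,1).tolist(),'brass rows',(col.min(),col.max()) if len(col) else None)
E
```

```text
-60 [[327.1, 251.8], [327.5, 248.7], [327.8, 245.9]] brass rows (np.float64(247.75), np.float64(248.25))
-30 [[330.1, 254.8], [330.4, 251.7], [330.8, 249.0]] brass rows (np.float64(251.25), np.float64(254.0))
0 [[334.5, 256.4], [334.9, 253.3], [335.2, 250.6]] brass rows (np.float64(253.25), np.float64(256.25))
30 [[339.1, 256.1], [339.6, 253.0], [340.0, 250.2]] brass rows (np.float64(253.25), np.float64(256.5))
60 [[342.8, 254.0], [343.2, 250.8], [343.6, 248.1]] brass rows (np.float64(251.75), np.float64(254.5))
```

```bash
python3 -m creep '0.022 0.038 0 0 0 0 100;0.022 0.038 0 0 0 0 100;0.022 0.038 0 0 0 0 100;0.022 0.038 0 0 0 0 100;0 0 0 0 0 0 100;0 0 0 0 0 0 100;0 0 0 0 0 0 100'
```

```text
time: 24.15
tool_pos: [524.5, 219.3, 192.1]
tcp_rot: [3.141, 0.001, -0.154]
contact_force: [-0.4, 0.7, -0.8]
grip_width: 91.8
finger_force: 0.0
```

```bash
python3 -m creep '-0.0115 -0.01 0 0 0 0 100;0 0 0 0 0 0 100;0 0 0 0 0 0 100;0 0 -0.03 0 0 0 100;0 0 -0.03 0 0 0 100;0 0 0 0 0 0 100;0 0 0 0 0 0 100'
```

```text
time: 24.73
tool_pos: [513.2, 208.8, 132.1]
tcp_rot: [3.14, 0.003, -0.156]
contact_force: [0.1, -0.3, -0.1]
grip_width: 91.9
finger_force: 0.0
```

```bash
python3 -m creep '0 0.0005 -0.02 0 0 0 100;0 0 -0.015 0 0 0 100;0 0 -0.006 0 0 0 100;0 0 0 0 0 0 100;0 0 0 0 0 0 100;0 0 0 0 0 0 30;0 0 0 0 0 0 30;0 0 0 0 0 0 30'; python3 -m creep '0 0 0 0 0 0 30;0 0 0 0 0 0 30;0 0 0 0 0 0 30;0 0 0 0 0 0 30;0 0 0 0 0 0 30;0 0 0 0 0 0 30;0 0 0 0 0 0 30;0 0 0 0 0 0 30'
```

```text
time: 25.4
tool_pos: [514.1, 210.0, 92.6]
tcp_rot: [-3.141, -0.001, -0.155]
contact_force: [-0.3, 0.2, -0.5]
grip_width: 76.7
finger_force: 0.0
time: 26.07
tool_pos: [513.6, 209.8, 91.7]
tcp_rot: [3.141, 0.0, -0.155]
contact_force: [0.1, -0.9, 1.8]
grip_width: 49.7
finger_force: 30.0
```

```bash
python3 -m creep '0 0 0.005 0 0 0 30;0 0 0.01 0 0 0 30;0 0 0.01 0 0 0 30;0 0 0.015 0 0 0 30;0 0 0.01 0 0 0 30;0 0 0 0 0 0 30;0 0 0 0 0 0 30'; python3 -m creep '0 0 0.02 0 0 0 30;0 0 0.02 0 0 0 30;0 0 0.02 0 0 0 30;0 0 0.02 0 0 0 30;0 0 0.02 0 0 0 30;0 0 0.01 0 0 0 30;0 0 0.011 0 0 0 30;0 0 0 0 0 0 30'
```

```text
time: 26.65
tool_pos: [513.9, 209.9, 142.5]
tcp_rot: [-3.141, -0.002, -0.155]
contact_force: [-1.1, -0.5, -5.2]
grip_width: 49.8
finger_force: 30.0
time: 27.32
tool_pos: [514.1, 210.0, 263.9]
tcp_rot: [-3.141, -0.002, -0.155]
contact_force: [0.7, 0.9, -4.1]
grip_width: 49.7
finger_force: 30.0
```

```bash
python3 -m creep '0.003 -0.0096 0 0 0 0 30;0.006 -0.0192 0 0 0 0 30;0.006 -0.0192 0 0 0 0 30;0.006 -0.0192 0 0 0 0 30;0.006 -0.0192 0 0 0 0 30;0.006 -0.0192 0 0 0 0 30;0.006 -0.0192 0 0 0 0 30;0.006 -0.0192 0 0 0 0 30'; python3 -m creep '0.006 -0.0192 0 0 0 0 30;0.006 -0.0192 0 0 0 0 30;0.006 -0.0192 0 0 0 0 30;0.006 -0.0192 0 0 0 0 30;0.006 -0.0192 0 0 0 0 30;0.006 -0.0192 0 0 0 0 30;0.003 -0.0096 0 0 0 0 30;0 0 0 0 0 0 30'; python3 -m creep '0 0 0 0 0 0 30;0 0 0 0 0 0 30;0 0 0 0 0 0 30;0 0 0 0 0 0 30'
```

```text
time: 27.98
tool_pos: [558.3, 64.1, 260.7]
tcp_rot: [3.141, 0.003, -0.155]
contact_force: [0.9, 0.0, -5.3]
grip_width: 49.8
finger_force: 30.0
time: 28.65
tool_pos: [597.6, -61.6, 260.9]
tcp_rot: [3.141, 0.002, -0.158]
contact_force: [0.7, 0.3, -4.6]
grip_width: 49.9
finger_force: 30.0
time: 28.98
tool_pos: [597.4, -58.0, 262.7]
tcp_rot: [-3.141, 0.0, -0.154]
contact_force: [-0.5, 1.4, -4.7]
grip_width: 49.7
finger_force: 30.0
```

```bash
python3 -m creep '0.0003 0 0 0 0 0 30;0 0 0 0 0 0 30;0 0 0 0 0 0 30;0 0 0 0 0 0 30;0 0 0 0 0 0 30;0 0 0 0 0 0 30'
python3 - <<'E'
from h import *
im=avg('scene');cv2.imwrite('pics/sceneh.png',im);b,h=masks(im);H,S,V=cv2.split(h)
c0=np.array([597.2,-58.5]);n=np.array([.988,-.153]);u=proj('scene',[[*(c0+34*n),221]])[0]
m=((S>130)&(H<14)&(V>90)).astype(np.uint8)*255
c=blob(m,u,16);print('exp px',u.round(1),'got',c.mean(0).round(1),rect(ray('scene',c,221)),'exp',(c0+34*n).round(1))
brass=((S>90)&(H>=15)&(H<30)&(V>50)).astype(np.uint8)*255
e=proj('scene',[[*(c0+24*n),221+7]])[0];c=blob(brass,e,8);print('brass',e.round(1),c.mean(0).round(1),cv2.contourArea((c*4).astype(int)))
o=readout.get_obs();print(o['tool_pos'],o['tcp_rot'],np.abs(o['dq']).max(),o['time'])
E
```

```text
time: 29.48
tool_pos: [597.9, -59.0, 262.7]
tcp_rot: [3.141, -0.0, -0.155]
contact_force: [0.4, 0.2, -5.6]
grip_width: 49.8
finger_force: 30.0
exp px [223.4 209.9] got [223.3 209.8] (array([631.1, -63.9]), array([50.5, 12.8]), 79.73) exp [630.8 -63.7]
brass [225.5 205.5] [227.6 205. ] 606.5
[597.90504505 -58.98440374 262.66331194] [ 3.14148700e+00  4.84712644e-05 -1.55181967e-01] 0.002024686080769446 29.6833
```

Position matches within about 0.5 mm and the set is intact, so I'm handing it in.

```bash
python3 -c "
from plant import order
print(order.close_job())"
```

```text
the job is handed in; nothing more can be done
None
```

The burr set is rebuilt (carrier, then spacer, then burr) and handed in at about 30 s while held upright by the carrier, one orange end facing the phone at lens height 16 cm away; by camera checks both rings lay flat in the dock and the held set was within about 1 mm of the estimated view point, which is itself only good to a few millimetres, and no verdict came back.

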